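# Lock a display spotlight into its base

### The job

Fit the loose spotlight into the round lamp base on the candle table, with its open beam side facing the way the base's pointer tab points. Bear down gently against the base's spring, just far enough to free the ring's lugs without ramming them, and with the barrel held still that way turn the knurled lock ring clockwise (seen from above) until it comes up against its stop. Then let go, so that the lamp stays locked down with its beam side still facing the pointer, and leave everything else on the table where it is.

Things in the scene. Friction and masses are not known exactly. Their poses are not given: they have to be found in the camera images.
- lamp: Loose spotlight standing on its foot, 0.25 to 0.4 kg, 88 mm tall: black barrel (foot 40 mm across, round head 45 mm across at z 62 to 74 mm, a curved hood up to z 88 mm round its back half) and a knurled steel lock ring round it, which stays on it and by which it can be carried. Origin: centre of the foot's underside; z up, +x the open beam side.
- lock_ring (a joint): Turn of the ring on the barrel, rad: 0 backed off (lugs along the barrel's y axis, both ways), growing clockwise seen from above, at most 1.5. It drags on the barrel with 0.055 N m, so the barrel turns along unless its foot is pressed on the base's seat with more than 6 to 9 N. In the base the stop is 60 degrees (1.05) from the middle of the gaps.
- ring_grip (a point): Point on the lock ring's axis, 50 mm above the foot's underside, where to grip it from above. The knurled steel ring is 60 mm across, from z 28 to z 60 mm over the foot's underside, below it a sleeve 46 mm across with the lugs. The point's axes turn with the ring: y along the two lugs, z up.
- lug (a point): Middle of one of the ring's two lugs (the other is straight across the axis). Lugs reach 31 mm from the axis, are 12 mm wide and 6 mm thick, z 12 to 18 mm over the foot's underside.
- housing: Lamp base fixed to the table: 110 mm square flange 8 mm thick with a small pointer tab on one edge, on it a round socket 86 mm across. Origin: centre of its underside; z up, +x towards the pointer tab. The socket is set at some height h, 0 to 16 mm, on its levelling thread, each time another and not measured: find it by feel. It does not turn and stays at its height.
- mouth (a point): On the socket's axis, 48 mm above the table. The mouth lies h (0 to 16 mm) higher: a hole 51 mm across between two inward lips 5 mm thick; below them it is 68 mm wide. There the lugs turn clockwise only, 60 degrees to cushioned stops (2.5 N m per rad). A twist of 0.2 to 0.4 N m is plenty; over 35 N in all between lamp and base, spring included, spoils it.
- gap (a point): In one of the two gaps between the lips, on the base's +y side, 30 mm from the axis, 48 mm above the table (gap top h higher). The other gap is straight across, on -y. A gap is about 18 mm wide and reaches 34 mm from the axis; the lugs pass down through the gaps. A lamp whose lugs land on the lips instead stands with its foot at z 36 mm + h and does not give.
- seat_rest (a point): On the socket's axis, 30 mm above the table. h higher is the top of a sprung, non-turning rubber seat (34 mm square). A lamp set in rests on it, lugs still between the lips. The seat gives from 6 N on (weight included), 1.2 N per mm, bottoming hard at 7.5 mm. From 5 mm on the lugs clear the lips. Let go, the lugs lift against the lips and the lamp is locked, its foot at z 25 mm + h.
- beam_side (a point): Point on the rim of the lamp's head, on its beam side, 22.5 mm from the axis and 74 mm above the foot's underside.
- jar_a: Closed glass candle jar, 58 mm across, 80 mm tall, near the base; bystander. Origin: centre of its underside.
- jar_b: Closed glass candle jar, 58 mm across, 80 mm tall, near the lamp; bystander. Origin: centre of its underside.
- jar_c: Closed white candle jar, 58 mm across, 80 mm tall; bystander. Origin: centre of its underside.
- driver: Screwdriver 160 mm long lying beside the base; bystander.
- spare_ring: Loose plain steel ring, 58 mm across, 14 mm tall, beside the lamp; bystander. Origin: centre of its underside.
- carton: Small cardboard box 45 x 60 x 35 mm; bystander. Origin: centre of its underside.
There are look-alikes about, which are no part of the job. What is shaped like the lamp but blue, pink or yellow is not meant.

How it is judged:
At the end, for the whole second after the job is handed in: The lamp is spring-locked in the base (over 8 N between them, foot below z 44 mm, within 6 mm of the axis, tilt under 0.08 rad), barrel within 0.2 rad of the pointer, beam side to it; ring turned at least 0.8 rad on the barrel and 0.92 in the base (stop at 1.05); at rest (horizontal distance between lamp and housing below 0.006 m and z of lamp in the frame of housing below 0.044 m and angle between lamp's own z axis and vertical below 0.08 rad and angle between the x axis of lamp and the x axis of housing, either way round below 0.2 rad and x of beam_side in the frame of housing above 0.012 m and angle between the x axis of ring_grip and the x axis of housing, either way round above 0.92 rad and value of joint lock_ring above 0.8 rad and linear speed of lamp below 0.02 m/s and contact force between lamp and housing above 8 N); the robot touches nothing.
It fails at once if the lamp or its ring is forced against the base: more than 35 N between them (contact force between lamp and housing above 35 N).
It fails at once if another thing on the table is moved more than 30 mm (distance of any of jar_a, jar_b, jar_c, driver, spare_ring, carton from where it was at the start of the episode above 0.03 m).
It also fails if it takes over 54 s, if anything falls off the work surface, if the arm or the gripper's body presses on something with over 40 N, if the wrist force passes 120 N, or if a joint passes its speed limit or range.

### The arm

A 7-joint arm with a two-finger parallel gripper is mounted at the origin on the work surface. World frame = base frame: x ahead of the robot, y to its left, z up, the work surface at z = 0. Lengths are in m, angles in rad, forces in N, time in s.
With the tool pointing down it reaches from about 0.35 to 0.9 m from the base axis. Payload 8.1 kg.
Tool frame: the origin (TCP) lies midway between the tips of the shut fingers; the grasp point (between the pads) lies 19 mm behind it; z points along the fingers, y is the line along which they close (so a half turn about z gives the same grasp; the last joint's range is limited). The gripper opens to 92 mm and grips with 3 to 60 N. Pads are 19 mm wide; open, the fingers measure 130 mm over their backs; the gripper's body (75 mm by 190 mm) begins 47 mm behind the grasp point.
Start: joints at [1.004, 0.434, 0.025, 1.573, -0.012, 1.134, -0.075], TCP at [0.28, -0.559, 0.227] pointing down, gripper open.
Joint ranges: [-2.62, 2.62], [-0.44, 2.09], [-1.27, 1.32], [0.08, 2.57], [-1.32, 4.46], [0.12, 2], [-2.74, 2.74]. Speed limits (rad/s): [2.22, 2.22, 3.01, 3.01, 3.14, 3.14, 3.14].

### API

Orientations are given as a 3x3 rotation matrix whose columns are the frame's x, y, z axes.
In Python, from workcell import sense, eyes, order gives the robot as it stands. The module is installed in compiled form; this text tells all that it offers.
- The arm moves only by the shell command python3 -m inch 'ROWS' [FORCE]. ROWS is a JSON list of rows, 1 to 20 of them, each of 7 numbers: a rotation vector rx, ry, rz in rad, then dx, dy, dz in m, then the finger opening in m; each row is the pose to reach, as a shift and turn from the pose commanded when the command began, along the tool's axes at that moment; what a row does not reach only later rows make up. A row lasts 1/12 s, in which the tool goes at most 0.0417 m and 0.125 rad, less where a joint would pass 70% of its speed; a pose out of reach is approached as far as the arm can. The fingers move at their own pace and stop on an object; FORCE is the grip in N (left out, the last holds). Time passes only in rows, so rows that do not move let the fingers close. It prints the time, the measured TCP pose, the force, the opening and the grip force at its end.
- sense(): the state, without advancing time (a new reading comes with each control period).
- eyes.get_image(name): name is "side" or "top" or "wrist"; returns a dict with "img" (384x512x3 uint8, red, green, blue), "mtx" (3x3 intrinsics, pixels), "world_from_camera" (4x4, takes a point from camera to world coordinates). Camera axes: x right, y up, looking along -z (the intrinsics and any distortion apply to the point x, -y, -z); pixel columns grow to the right and rows downward; lengths in m; the calibration is good to about 2 mm. A picture is of the moment at which its call begins. There is no depth.
- order.finish_job(): hands the job in; it is judged then, once.
The state is a dict: "time_s": time; "joints": joint angles; "qd": joint speeds; "joint_torque": joint torques, N m; "position": TCP position; "ee_rot": TCP orientation; "contact_force": force on the tool from outside, world axes, zero at the start; "moment": the same for the moment, N m; "width": finger opening in m; "grip_force": force on a finger pad.
Only numpy, scipy, OpenCV 4.12 (cv2) and the standard library are available. Lean on these libraries where they do the work, as an engineer would, in place of code of your own. Each camera call takes 0.05 s, during which the arm holds its last target. There are 200 camera calls.

## Working session

There is one attempt and no reset: what is moved stays moved. The work goes in short steps, Python scripts to look and compute and a shell command to move; the robot and the scene stay as the last step left them, time stands still between calls to the robot, and variables do not carry over. Pictures are saved under pics/ and viewed, at most 10 in all, crops included, and the job is handed in when it is done.

```bash
mkdir -p pics
cat > h.py <<'E'
import numpy as np, cv2
from workcell import sense, eyes, order
def grab(n,f=None):
    d=eyes.get_image(n)
    if f: cv2.imwrite(f,d["img"][:,:,::-1])
    return d
def ray(d,u,v):
    T=d["world_from_camera"];K=d["mtx"]
    p=np.linalg.inv(K)@[u,v,1]
    r=T[:3,:3]@np.array([p[0],-p[1],-p[2]])
    return T[:3,3],r/np.linalg.norm(r)
def onz(d,u,v,z):
    o,r=ray(d,u,v); return o+r*(z-o[2])/r[2]
def proj(d,P):
    T=d["world_from_camera"];q=T[:3,:3].T@(np.array(P)-T[:3,3]);q=d["mtx"]@[q[0],-q[1],-q[2]];return q[:2]/q[2]
E
python3 - <<'E'
from h import *
import pickle
D={n:grab(n) for n in("side","top","wrist")}
pickle.dump(D,open("d0.pkl","wb"))
cv2.imwrite("pics/top0.png",cv2.resize(D["top"]["img"][:,:,::-1],(800,600)))
cv2.imwrite("pics/side0.png",cv2.resize(D["side"]["img"][:,:,::-1],(800,600)))
for n in D: print(n,D[n]["mtx"].round(1).tolist(),D[n]["world_from_camera"].round(3).tolist())
s=sense();print(s["time_s"],s["position"],s["ee_rot"],s["contact_force"],s["width"])
E
```

```text
side [[354.7, 0.0, 257.7], [0.0, 354.7, 193.8], [0.0, 0.0, 1.0]] [[-0.975, 0.167, -0.143, 0.423], [-0.22, -0.707, 0.672, 0.637], [0.011, 0.687, 0.727, 0.717], [0.0, 0.0, 0.0, 1.0]]
top [[479.9, 0.0, 267.1], [0.0, 479.9, 196.6], [0.0, 0.0, 1.0]] [[0.004, 0.977, -0.212, 0.289], [-1.0, 0.003, -0.004, 0.058], [-0.004, 0.212, 0.977, 1.223], [0.0, 0.0, 0.0, 1.0]]
wrist [[346.3, 0.0, 253.9], [0.0, 346.3, 195.2], [0.0, 0.0, 1.0]] [[0.447, 0.857, 0.256, 0.349], [-0.895, 0.428, 0.127, -0.524], [-0.001, -0.285, 0.958, 0.385], [0.0, 0.0, 0.0, 1.0]]
0.15 [ 0.27936901 -0.55866498  0.22612614] [[ 8.94378294e-01  4.47310902e-01 -6.51700641e-04]
 [ 4.47311358e-01 -8.94377734e-01  1.00947575e-03]
 [-1.31317032e-04 -1.19436630e-03 -9.99999278e-01]] [ 0.26626533 -0.22900985  0.11518164] 0.09191353121534819
```

View pics/top0.png

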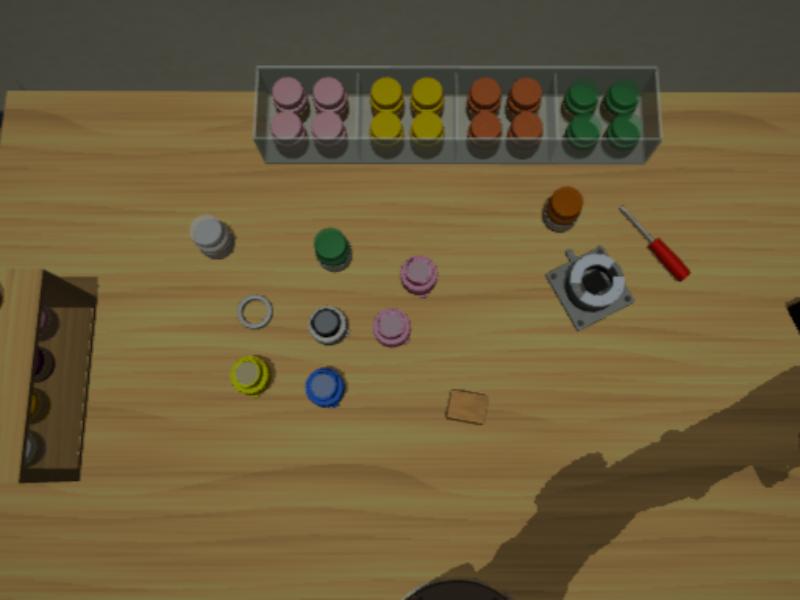

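View pics/side0.png

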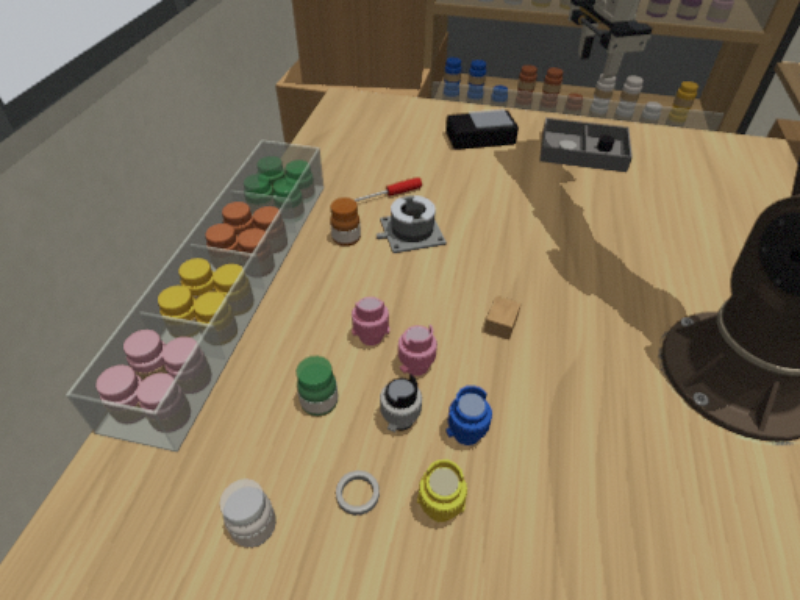

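The top view (800x600) shows these candidates: the black and steel lamp at (327,324), and the same shape in pink at (419,274) and (392,327), blue at (325,387) and yellow at (250,375). The black barrel with the steel ring at (327,324), side (401,402), fits the description. The base is at (592,285), with its tab near (570,255). I'll confirm both in one enlarged crop.

Run:
```python
from h import *
import pickle
D=pickle.load(open("d0.pkl","rb"))
t=D["top"]["img"];s=D["side"]["img"]
def c(i,u,v,w):return cv2.resize(i[v-w:v+w,u-w:u+w,::-1],(395,295*1) if 0 else (296,296),interpolation=cv2.INTER_CUBIC)
a=np.hstack([c(t,209,207,20),c(s,257,257,26)]);b=np.hstack([c(t,379,183,34),c(s,263,142,28)])
o=np.vstack([a,b]);cv2.imwrite("pics/crop1.png",np.clip(o*1.5,0,255).astype(np.uint8))
# lamp rough
d=D["top"]
print("lamp",onz(d,209.3,207.2,.074),onz(d,210.5,208,.06)); print("base",onz(d,380.5,179,.056))
for n,P in(("jarb",(332,247)),("pinkL",(392,327)),("jara",(566,203))): print(n,onz(d,P[0]*.64,P[1]*.64,.075))
```

```text
lamp [0.51122738 0.2042704  0.074     ] [0.51193084 0.20303101 0.06      ]
base [ 0.5878162  -0.22034992  0.056     ]
jarb [0.63564159 0.19983287 0.075     ]
pinkL [0.50616264 0.10278411 0.075     ]
jara [ 0.71043561 -0.17575607  0.075     ]
```

View pics/crop1.png

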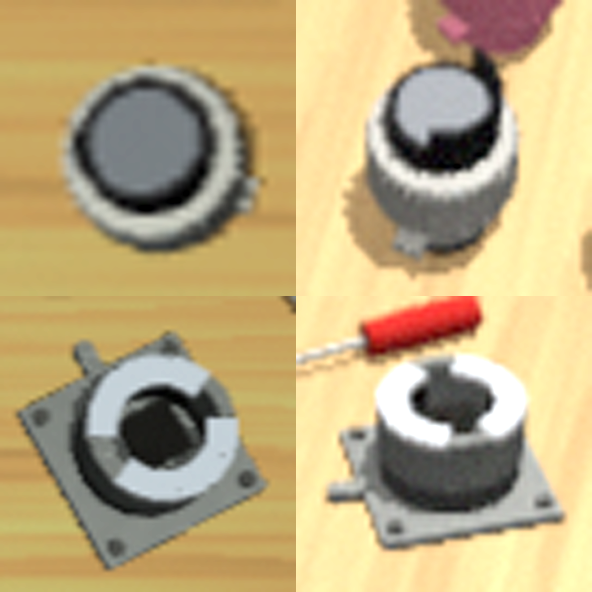

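The crop confirms it: the black-headed, steel-ringed lamp has its hood on the side toward the camera and right in the side view, so its beam faces +x and slightly -y. In the base crop the tab is at (80,348) and the gaps are at (105,445) and (215,390). I'm moving over the base for a close look, and the lamp comes next.

```bash
python3 -m inch '[[0,0,0,0.40,-0.165,0,0.092],[0,0,0,0.40,-0.165,0,0.092],[0,0,0,0.40,-0.165,0,0.092],[0,0,0,0.40,-0.165,0,0.092],[0,0,0,0.40,-0.165,0,0.092],[0,0,0,0.40,-0.165,0,0.092],[0,0,0,0.40,-0.165,0,0.092],[0,0,0,0.40,-0.165,0,0.092],[0,0,0,0.40,-0.165,0,0.092],[0,0,0,0.40,-0.165,0,0.092],[0,0,0,0.40,-0.165,0,0.092],[0,0,0,0.40,-0.165,0,0.092],[0,0,0,0.40,-0.165,0,0.092],[0,0,0,0.40,-0.165,0,0.092],[0,0,0,0.40,-0.165,0,0.092]]'
python3 - <<'E'
from h import *
import pickle
d=grab("wrist");pickle.dump(d,open("db.pkl","wb"));cv2.imwrite("pics/wb.png",cv2.resize(d["img"][:,:,::-1],(800,600)))
s=sense();print(s["position"],s["joints"])
E
```

```text
time_s: 1.4
position: [0.5624, -0.2344, 0.2266]
ee_rot: [[0.896, 0.445, -0.001], [0.445, -0.896, -0.001], [-0.001, 0.0, -1.0]]
contact_force: [-1.2, -0.0, 0.4]
width: 0.0921
grip_force: 0.0
[ 0.56244452 -0.23432195  0.22669475] [ 0.37796339  0.4143151  -0.10159891  1.60544551  0.0461886   1.12448719
 -0.8449352 ]
```

View pics/wb.png

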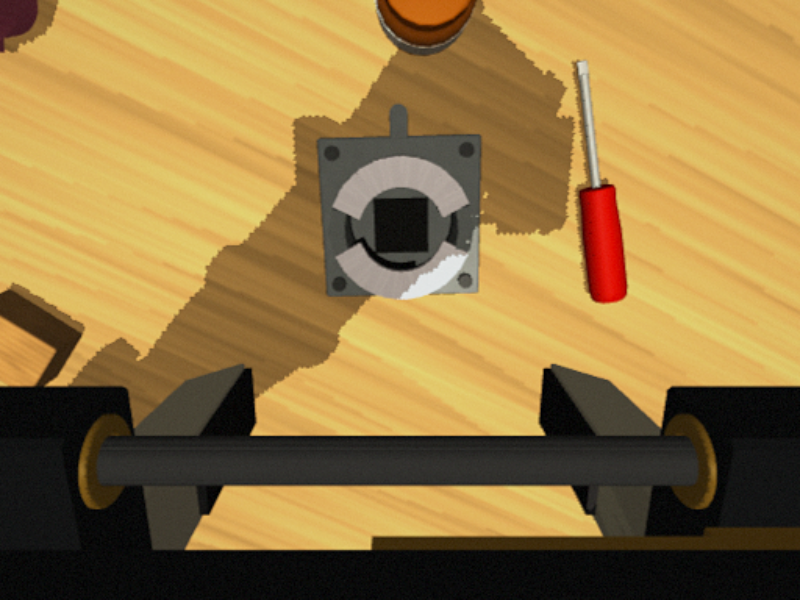

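The wrist view shows the base clearly. The flange corners are at (318,139), (481,135), (480,292) and (327,296), the tab is at (399,108), the lips run from x 333 to 469, and the gaps lie left and right. I'll work out the base pose and go to the lamp.

```bash
python3 - <<'E'
from h import *
import pickle
d=pickle.load(open("db.pkl","rb"))
s=.64
C=np.array([onz(d,u*s,v*s,.008) for u,v in((318,139),(481,135),(480,292),(327,296))])
H=np.array([onz(d,u*s,v*s,.008) for u,v in((332,153),(466,150),(465,281),(339,284))])
for A in(C,H):
    f=(A[0]+A[1]-A[2]-A[3]);l=A[0]+A[3]-A[1]-A[2]
    print("c",A.mean(0).round(4),"yaw",np.degrees(np.arctan2(f[1],f[0])).round(1),np.degrees(np.arctan2(-l[0],l[1])).round(1),"sides",np.linalg.norm(A-np.roll(A,1,0),axis=1).round(4))
t=onz(d,399*s,108*s,.008);print("tab",t)
g=d["img"];hsv=cv2.cvtColor(g,cv2.COLOR_RGB2HSV)
m=((hsv[:,:,1]<45)&(hsv[:,:,2]>120)).astype(np.uint8)*255
k=np.zeros_like(m);k[92:200,205:310]=255;m&=k
m=cv2.morphologyEx(m,cv2.MORPH_OPEN,np.ones((3,3)))
p=cv2.findNonZero(m);(c,r)=cv2.minEnclosingCircle(p);print("circ",c,r,len(p))
for z in(.048,.056,.064):
    q=onz(d,c[0],c[1],z);e=onz(d,c[0]+r,c[1],z);print(z,q.round(4),np.linalg.norm(e-q).round(4))
E
python3 -m inch '[[0,0,-0.31,0.11,-0.40,0,0.092],[0,0,-0.31,0.11,-0.40,0,0.092],[0,0,-0.31,0.11,-0.40,0,0.092],[0,0,-0.31,0.11,-0.40,0,0.092],[0,0,-0.31,0.11,-0.40,0,0.092],[0,0,-0.31,0.11,-0.40,0,0.092],[0,0,-0.31,0.11,-0.40,0,0.092],[0,0,-0.31,0.11,-0.40,0,0.092],[0,0,-0.31,0.11,-0.40,0,0.092],[0,0,-0.31,0.11,-0.40,0,0.092],[0,0,-0.31,0.11,-0.40,0,0.092],[0,0,-0.31,0.11,-0.40,0,0.092],[0,0,-0.31,0.11,-0.40,0,0.092],[0,0,-0.31,0.11,-0.40,0,0.092],[0,0,-0.31,0.11,-0.40,0,0.092]]'
python3 - <<'E'
from h import *
import pickle
d=grab("wrist");pickle.dump(d,open("dl.pkl","wb"));cv2.imwrite("pics/wl.png",cv2.resize(d["img"][:,:,::-1],(800,600)))
s=sense();print(s["position"],s["joints"])
E
```

```text
c [ 0.5891 -0.2255  0.008 ] yaw 28.0 27.8 sides [0.1086 0.1085 0.1082 0.1106]
c [ 0.5885 -0.2251  0.008 ] yaw 27.8 27.7 sides [0.0907 0.0899 0.0904 0.0905]
tab [ 0.65312697 -0.19173704  0.008     ]
circ (262.2189636230469, 151.2189483642578) 54.510433197021484 3795
0.048 [ 0.5862 -0.2323  0.048 ] 0.0534
0.056 [ 0.5873 -0.2315  0.056 ] 0.0521
0.064 [ 0.5884 -0.2308  0.064 ] 0.0508
time_s: 2.7
position: [0.4836, 0.1724, 0.2266]
ee_rot: [[0.718, 0.696, 0.0], [0.696, -0.718, -0.001], [-0.001, 0.001, -1.0]]
contact_force: [-0.2, -0.4, -0.1]
width: 0.0919
grip_force: 0.0
[0.48353763 0.17264816 0.22667623] [-0.16318541  0.28233037 -0.35544671  1.81830368  0.11196375  1.0606535
 -1.36064668]
```

View pics/wl.png

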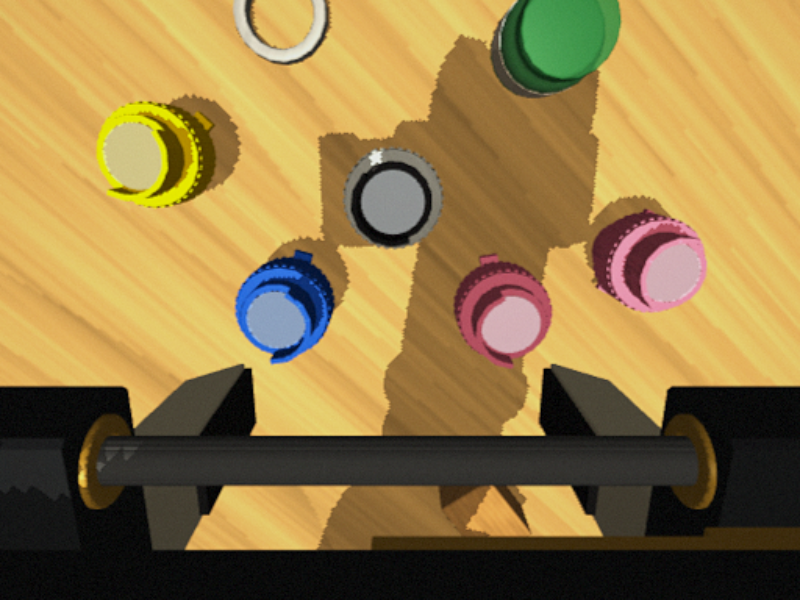

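The wrist view shows the lamp at (393,198), with its ring hiding the lugs. I'll get the lug axis from the top and side views, and the hood from an enlarged crop.

Run:
```python
from h import *
import pickle
D=pickle.load(open("d0.pkl","rb"));d=pickle.load(open("dl.pkl","rb"));s=.64
ring=onz(d,393*s,198*s,.060);disk=onz(d,395*s,201.5*s,.074)
print("ring",ring,"disk",disk)
# ray intersections top/side/wrist for head disc
c=(ring+disk)/2
for n,u,v in(("top",222.5,213.4),("side",250.7,273.2)):
  for z in(.012,.018):
    p=onz(D[n],u,v,z);q=p-c;print(n,z,p.round(4),"ang",np.degrees(np.arctan2(q[1],q[0])).round(1),np.hypot(*q[:2]).round(4))
def crop(i,u,v,w):return cv2.resize(i[v-w:v+w,u-w:u+w,::-1],(390,390),interpolation=cv2.INTER_CUBIC)
o=np.hstack([crop(d["img"],252,128,36),crop(D["side"]["img"],257,257,26)])
cv2.imwrite("pics/crop2.png",np.clip(o*1.6,0,255).astype(np.uint8))
```

```text
ring [0.51628567 0.20600493 0.06      ] disk [0.51667878 0.20469205 0.074     ]
top 0.012 [0.5071 0.1778 0.012 ] ang -108.8 0.029
top 0.018 [0.506  0.1773 0.018 ] ang -110.4 0.03
side 0.012 [0.5228 0.2297 0.012 ] ang 75.5 0.0251
side 0.018 [0.5219 0.2332 0.018 ] ang 79.0 0.0283
```

View pics/crop2.png

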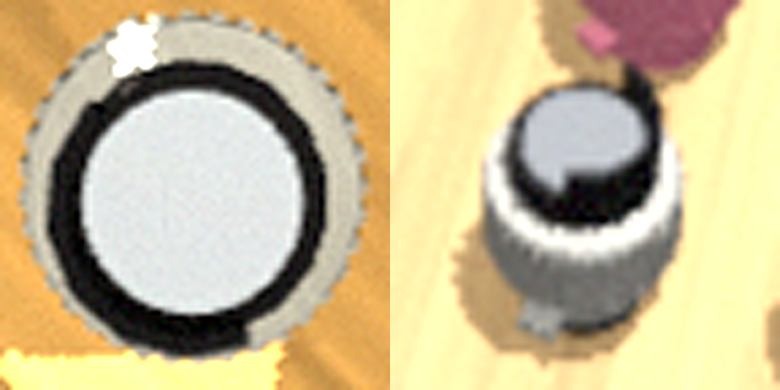

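The crop shows the hood on the lower-left half of the head, with its ends at (95,105) and (248,335), so its line lies at about 77°. The two lugs give 73.5°. I take the lug axis as about 75° and the beam as about -15°. Now I'll grasp.

```bash
python3 -m inch '[[0,0,0,0.0455,-0.001,0.04,0.092],[0,0,0,0.0455,-0.001,0.06,0.092],[0,0,0,0.0455,-0.001,0.09,0.092],[0,0,0,0.0455,-0.001,0.12,0.092],[0,0,0,0.0455,-0.001,0.15,0.092],[0,0,0,0.0455,-0.001,0.17,0.092],[0,0,0,0.0455,-0.001,0.185,0.092],[0,0,0,0.0455,-0.001,0.195,0.092],[0,0,0,0.0455,-0.001,0.195,0.092],[0,0,0,0.0455,-0.001,0.195,0.05],[0,0,0,0.0455,-0.001,0.195,0.05],[0,0,0,0.0455,-0.001,0.195,0.05],[0,0,0,0.0455,-0.001,0.195,0.05],[0,0,0,0.0455,-0.001,0.195,0.05],[0,0,0,0.0455,-0.001,0.195,0.05],[0,0,0,0.0455,-0.001,0.195,0.05]]' 40
```

```text
time_s: 4.08
position: [0.5154, 0.2071, 0.0323]
ee_rot: [[0.715, 0.699, 0.001], [0.699, -0.715, 0.0], [0.001, 0.001, -1.0]]
contact_force: [0.3, -1.4, 6.4]
width: 0.0592
grip_force: 40.0
```

```bash
python3 -m inch '[[0,0,0,0,0,-0.03,0.05],[0,0,0,0,0,-0.07,0.05],[0,0,0,0,0,-0.10,0.05],[0,0,-0.1,0,0,-0.12,0.05],[0,0,-0.2,-0.02,0.03,-0.12,0.05],[0,0,-0.3,-0.04,0.06,-0.12,0.05],[0,0,-0.4,-0.06,0.09,-0.12,0.05],[0,0,-0.5,-0.08,0.12,-0.12,0.05],[0,0,-0.6,-0.10,0.15,-0.12,0.05],[0,0,-0.7,-0.12,0.18,-0.12,0.05],[0,0,-0.747,-0.145,0.21,-0.12,0.05],[0,0,-0.747,-0.165,0.24,-0.12,0.05],[0,0,-0.747,-0.19,0.27,-0.12,0.05],[0,0,-0.747,-0.21,0.30,-0.12,0.05],[0,0,-0.747,-0.23,0.33,-0.12,0.05],[0,0,-0.747,-0.24,0.35,-0.12,0.05],[0,0,-0.747,-0.2496,0.3606,-0.12,0.05],[0,0,-0.747,-0.2496,0.3606,-0.12,0.05],[0,0,-0.747,-0.2496,0.3606,-0.12,0.05],[0,0,-0.747,-0.2496,0.3606,-0.12,0.05]]'
python3 - <<'E'
from h import *
import pickle
D={n:grab(n) for n in("side","top")};pickle.dump(D,open("d1.pkl","wb"))
s=sense();p=s["position"];print(p,s["ee_rot"][:,1],s["contact_force"],s["joints"][6])
def crop(i,u,v,w):
    u,v=int(u),int(v);return cv2.resize(i[v-w:v+w,u-w:u+w,::-1],(400,400),interpolation=cv2.INTER_CUBIC)
a=[]
for n,w in(("side",40),("top",40)):
    u=proj(D[n],[p[0],p[1],.11]);print(n,u);a.append(crop(D[n]["img"],u[0],u[1],w))
cv2.imwrite("pics/hold.png",np.clip(np.hstack(a)*1.6,0,255).astype(np.uint8))
E
```

```text
time_s: 5.75
position: [0.588, -0.2233, 0.1514]
ee_rot: [[0.048, 0.999, -0.001], [0.999, -0.048, 0.001], [0.001, -0.001, -1.0]]
contact_force: [-0.1, 0.1, -3.4]
width: 0.0594
grip_force: 40.0
[ 0.58832507 -0.22319161  0.15179968] [ 9.98880753e-01 -4.72991355e-02 -1.84109588e-04] [-0.42334894 -0.01616397 -3.73154455] 0.011595907282824032
side [264.83000095 119.22702807]
top [386.79882379 173.21630767]
```

View pics/hold.png

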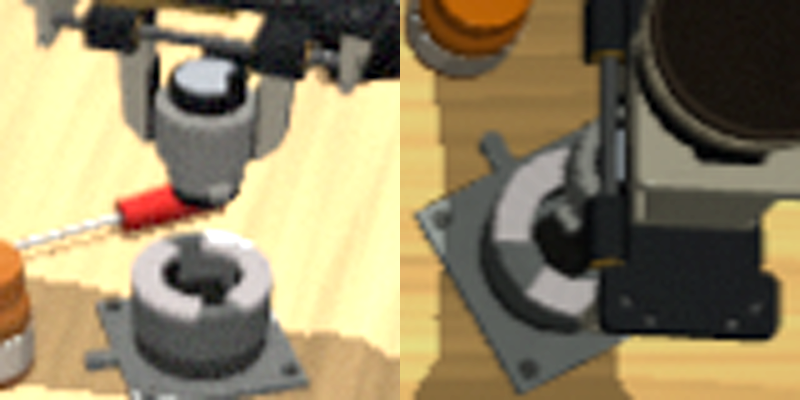

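In the side crop the lamp hangs right over the base, with the beam on the tab side and a lug near (220,190). I'll zoom in on the lug to check its angle.

Run:
```python
from h import *
import pickle
D=pickle.load(open("d1.pkl","rb"));d=D["side"]
c=d["img"][95:130,250:285,::-1]
o=cv2.resize(c,(595,595),interpolation=cv2.INTER_CUBIC)
o=np.clip(o*1.5,0,255).astype(np.uint8)
# expected lug outline (outer face corners, top) for lug-axis angles 107.8,117.8,127.8
P=np.array([.5883,-.2232]);f=.1195
for a,col in((107.8,(0,0,255)),(117.8,(0,255,0)),(127.8,(255,0,0))):
    t=np.radians(a);y=np.array([np.cos(t),np.sin(t)]);x=np.array([y[1],-y[0]])
    for sx in(-.006,.006):
        q=proj(d,[*(P+.031*y+sx*x),f+.018]);cv2.circle(o,(int((q[0]-250+.5)*17),int((q[1]-95+.5)*17)),5,col,1)
cv2.imwrite("pics/lug.png",o)
```

```text
(no output)
```

View pics/lug.png

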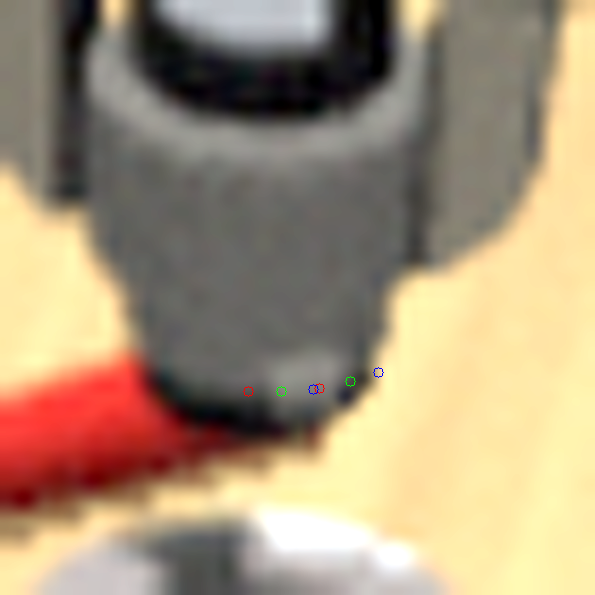

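The lug spans x 272–348, on the green (117.8°) prediction, so it is lined up to within a few degrees. Now a guarded descent in small steps.

```bash
cat > chk.py <<'E'
import sys
from workcell import sense
s=sense();f=s["contact_force"];p=s["position"]
print("foot %.4f xy %.4f %.4f F %.1f %.1f %.1f M %s"%(p[2]-.0323,p[0],p[1],*f,s["moment"].round(2)))
sys.exit(0 if f[2]<float(sys.argv[1]) else 1)
E
I="python3 -m inch"
$I '[[0,0,0,-0.0007,0.001,0.02,0.05],[0,0,0,-0.0007,0.001,0.04,0.05],[0,0,0,-0.0007,0.001,0.051,0.05],[0,0,0,-0.0007,0.001,0.051,0.05]]' >/dev/null; python3 chk.py 0 &&
$I '[[0,0,0,0,0,0.002,0.05],[0,0,0,0,0,0.004,0.05]]' >/dev/null; python3 chk.py 0 &&
$I '[[0,0,0,0,0,0.002,0.05],[0,0,0,0,0,0.004,0.05]]' >/dev/null; python3 chk.py 0 &&
$I '[[0,0,0,0,0,0.002,0.05],[0,0,0,0,0,0.004,0.05]]' >/dev/null; python3 chk.py 0 &&
$I '[[0,0,0,0,0,0.001,0.05],[0,0,0,0,0,0.002,0.05]]' >/dev/null; python3 chk.py 0 &&
$I '[[0,0,0,0,0,0.001,0.05],[0,0,0,0,0,0.002,0.05]]' >/dev/null; python3 chk.py 0 &&
$I '[[0,0,0,0,0,0.001,0.05],[0,0,0,0,0,0.002,0.05]]' >/dev/null; python3 chk.py 0 &&
$I '[[0,0,0,0,0,0.001,0.05],[0,0,0,0,0,0.002,0.05]]' >/dev/null; python3 chk.py 0
```

```text
foot 0.0660 xy 0.5875 -0.2247 F -1.2 0.4 -3.4 M [0.02 0.02 0.02]
foot 0.0654 xy 0.5901 -0.2258 F -0.2 0.6 -3.2 M [-0.02 -0.08  0.06]
foot 0.0612 xy 0.5898 -0.2263 F -1.7 0.0 -3.1 M [ 0.03 -0.08  0.05]
foot 0.0566 xy 0.5894 -0.2263 F -0.9 -0.4 -3.4 M [-0.   -0.07 -0.06]
foot 0.0544 xy 0.5892 -0.2262 F -0.7 -0.2 -3.6 M [-0.01 -0.11  0.02]
foot 0.0524 xy 0.5893 -0.2262 F 0.1 1.6 -2.8 M [-0.03 -0.12  0.01]
foot 0.0503 xy 0.5893 -0.2262 F 0.6 0.1 -2.3 M [-0.03 -0.13  0.01]
foot 0.0484 xy 0.5893 -0.2262 F -0.5 0.8 -0.3 M [ 0.02 -0.02  0.01]
```

Force is building from about foot z 0.050, which is above any possible seat height. I'll look before pressing further.

Run:
```python
from h import *
import pickle
D={n:grab(n) for n in("side","wrist")};pickle.dump(D,open("d2.pkl","wb"))
s=sense();p=s["position"]
d=D["side"];c=d["img"][100:170,225:305,::-1];o1=cv2.resize(c,(480,420),interpolation=cv2.INTER_CUBIC)
w=D["wrist"];u=proj(w,[p[0],p[1],.055]);print(u)
v0,u0=int(u[1]),int(u[0]);c=w["img"][max(0,v0-60):v0+60,u0-45:u0+45,::-1];o2=cv2.resize(c,(315,420),interpolation=cv2.INTER_CUBIC)
cv2.imwrite("pics/ins.png",np.clip(np.hstack([o1,o2])*1.6,0,255).astype(np.uint8))
# lip height from first wrist view: outer width 86mm seen between (333,208),(469,205) (800px picture); also radius via center
b=pickle.load(open("db.pkl","rb"))
for z in(.048,.056,.062,.066):
    A=onz(b,333*.64,208*.64,z);B=onz(b,469*.64,205*.64,z);T=onz(b,400*.64,156*.64,z);print(z,np.linalg.norm(A-B),np.linalg.norm(T[:2]-[.589,-.2253]))
```

```text
[252.3560135  232.13930996]
0.048 0.08386777444253334 0.042876426747372
0.056 0.08187740610981854 0.04304960822455702
0.062 0.08038462986028244 0.043179528865668365
0.066 0.07938944569392509 0.04326615892266783
```

View pics/ins.png

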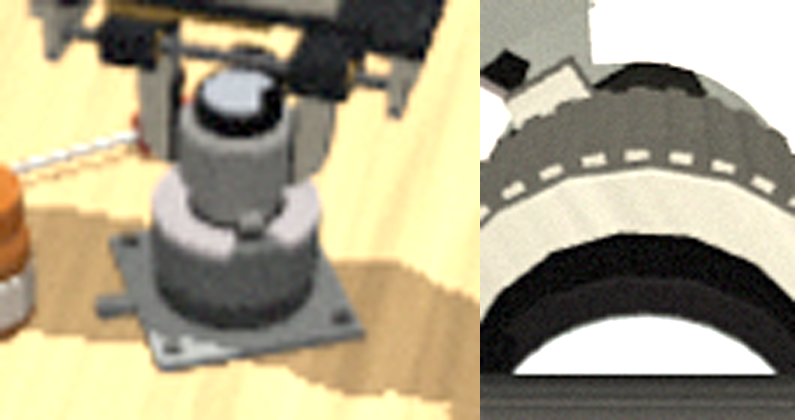

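The side crop shows the lug at (250,222), inside the gap (x 237–268) between the lips and level with them. I'll press on in 1 mm steps to feel the stiffness.

```bash
I="python3 -m inch"; python3 chk.py 5 &&
$I '[[0,0,0,0,0,0.001,0.05],[0,0,0,0,0,0.001,0.05]]' >/dev/null; python3 chk.py 5 &&
$I '[[0,0,0,0,0,0.001,0.05],[0,0,0,0,0,0.001,0.05]]' >/dev/null; python3 chk.py 5 &&
$I '[[0,0,0,0,0,0.001,0.05],[0,0,0,0,0,0.001,0.05]]' >/dev/null; python3 chk.py 5 &&
$I '[[0,0,0,0,0,0.001,0.05],[0,0,0,0,0,0.001,0.05]]' >/dev/null; python3 chk.py 5 &&
$I '[[0,0,0,0,0,0.001,0.05],[0,0,0,0,0,0.001,0.05]]' >/dev/null; python3 chk.py 5
```

```text
foot 0.0483 xy 0.5892 -0.2260 F 0.6 0.0 -3.0 M [ 0.12 -0.1   0.01]
foot 0.0473 xy 0.5893 -0.2259 F 0.4 1.3 -3.0 M [ 0.2  -0.16  0.09]
foot 0.0463 xy 0.5893 -0.2259 F 0.3 0.9 -3.2 M [ 0.38 -0.12  0.  ]
foot 0.0453 xy 0.5892 -0.2259 F -0.6 1.2 -3.3 M [ 0.44 -0.12  0.02]
foot 0.0443 xy 0.5892 -0.2259 F 0.6 2.4 -2.2 M [ 0.48 -0.02 -0.  ]
foot 0.0433 xy 0.5892 -0.2259 F 0.1 3.4 -2.3 M [ 0.61 -0.01 -0.03]
```

It moves freely, with only a +y side force building from rubbing. I'll ease 1.2 mm toward +y and go on down.

```bash
I="python3 -m inch"; 
$I '[[0,0,0,0.0012,0,0,0.05],[0,0,0,0.0012,0,0,0.05]]' >/dev/null; python3 chk.py 5 &&
$I '[[0,0,0,0,0,0.001,0.05],[0,0,0,0,0,0.001,0.05]]' >/dev/null; python3 chk.py 5 &&
$I '[[0,0,0,0,0,0.001,0.05],[0,0,0,0,0,0.001,0.05]]' >/dev/null; python3 chk.py 5 &&
$I '[[0,0,0,0,0,0.001,0.05],[0,0,0,0,0,0.001,0.05]]' >/dev/null; python3 chk.py 5 &&
$I '[[0,0,0,0,0,0.001,0.05],[0,0,0,0,0,0.001,0.05]]' >/dev/null; python3 chk.py 5 &&
$I '[[0,0,0,0,0,0.001,0.05],[0,0,0,0,0,0.001,0.05]]' >/dev/null; python3 chk.py 5 &&
$I '[[0,0,0,0,0,0.001,0.05],[0,0,0,0,0,0.001,0.05]]' >/dev/null; python3 chk.py 5
```

```text
foot 0.0434 xy 0.5893 -0.2253 F -0.1 0.6 -3.5 M [-0.04 -0.08  0.02]
foot 0.0423 xy 0.5892 -0.2254 F 0.1 0.3 -2.7 M [-0.   -0.08  0.  ]
foot 0.0417 xy 0.5894 -0.2254 F -1.4 0.2 3.0 M [-0.09  0.34 -0.02]
foot 0.0408 xy 0.5894 -0.2254 F -2.4 -0.2 4.2 M [-0.16  0.48 -0.03]
foot 0.0397 xy 0.5894 -0.2253 F -2.4 -2.3 4.7 M [-0.25  0.62 -0.02]
foot 0.0388 xy 0.5894 -0.2254 F -3.5 -0.8 5.0 M [-0.21  0.63 -0.03]
foot 0.0388 xy 0.5894 -0.2254 F -3.5 -0.8 5.0 M [-0.21  0.63 -0.03]
```

Contact came at foot z 0.0418, with a 6.6 N step and then about 1.2 N/mm. That is the sprung seat, so h is about 12 mm. I'll ease -x by 1 mm and press to about 6 mm of travel (foot 0.0358).

```bash
I="python3 -m inch"; 
$I '[[0,0,0,0,-0.001,0,0.05],[0,0,0,0,-0.001,0,0.05]]' >/dev/null; python3 chk.py 9 &&
$I '[[0,0,0,0,0,0.001,0.05],[0,0,0,0,0,0.001,0.05]]' >/dev/null; python3 chk.py 9 &&
$I '[[0,0,0,0,0,0.001,0.05],[0,0,0,0,0,0.001,0.05]]' >/dev/null; python3 chk.py 10 &&
$I '[[0,0,0,0,0,0.001,0.05],[0,0,0,0,0,0.001,0.05]]' >/dev/null; python3 chk.py 11
```

```text
foot 0.0392 xy 0.5893 -0.2253 F -0.3 -1.5 6.5 M [-0.26  0.19 -0.04]
foot 0.0382 xy 0.5893 -0.2254 F -1.0 -0.6 6.1 M [-0.25  0.23  0.01]
foot 0.0373 xy 0.5893 -0.2253 F -1.0 -0.4 7.3 M [-0.28  0.26  0.  ]
foot 0.0364 xy 0.5893 -0.2253 F -1.1 -1.4 8.0 M [-0.24  0.41 -0.04]
```

```bash
I="python3 -m inch"; 
$I '[[0,0,0,0,0,0.0012,0.05],[0,0,0,0,0,0.0012,0.05],[0,0,0,0,0,0.0012,0.05]]' >/dev/null; python3 chk.py 13 &&
$I '[[0,0,0.05,0,0,0,0.05],[0,0,0.1,0,0,0,0.05],[0,0,0.15,0,0,0,0.05],[0,0,0.2,0,0,0,0.05],[0,0,0.2,0,0,0,0.05]]' ; python3 chk.py 13
```

```text
foot 0.0354 xy 0.5893 -0.2254 F -1.8 -1.4 10.1 M [-0.16  0.55 -0.  ]
time_s: 10.62
position: [0.5895, -0.2254, 0.0678]
ee_rot: [[0.251, 0.968, 0.003], [0.968, -0.251, -0.001], [-0.001, 0.003, -1.0]]
contact_force: [-2.3, -0.2, 10.2]
width: 0.0597
grip_force: 40.0
foot 0.0355 xy 0.5895 -0.2254 F -2.3 -0.2 10.2 M [-0.17  0.51 -0.08]
```

The ring turns at drag level only (0.08 N m). Continuing.

```bash
I="python3 -m inch"; 
$I '[[0,0,0.06,0,0,0,0.05],[0,0,0.12,0,0,0,0.05],[0,0,0.18,0,0,0,0.05],[0,0,0.24,0,0,0,0.05],[0,0,0.3,0,0,0,0.05],[0,0,0.3,0,0,0,0.05]]' >/dev/null; python3 chk.py 13 &&
$I '[[0,0,0.06,0,0,0,0.05],[0,0,0.12,0,0,0,0.05],[0,0,0.18,0,0,0,0.05],[0,0,0.24,0,0,0,0.05],[0,0,0.3,0,0,0,0.05],[0,0,0.3,0,0,0,0.05]]' >/dev/null; python3 chk.py 13 &&
$I '[[0,0,0.05,0,0,0,0.05],[0,0,0.1,0,0,0,0.05],[0,0,0.15,0,0,0,0.05],[0,0,0.15,0,0,0,0.05]]'; python3 chk.py 13
```

```text
foot 0.0356 xy 0.5898 -0.2255 F -0.9 -0.8 9.8 M [-0.16  0.31 -0.1 ]
foot 0.0357 xy 0.5900 -0.2256 F 0.5 -1.1 10.5 M [-0.24  0.18 -0.06]
time_s: 11.95
position: [0.5901, -0.2257, 0.068]
ee_rot: [[0.843, 0.538, 0.004], [0.538, -0.843, -0.002], [0.002, 0.003, -1.0]]
contact_force: [0.0, -0.9, 10.3]
width: 0.0592
grip_force: 40.0
foot 0.0357 xy 0.5901 -0.2257 F 0.0 -0.9 10.3 M [-0.34  0.12 -0.02]
```

```bash
I="python3 -m inch"; 
$I '[[0,0,0.05,0,0,0,0.05],[0,0,0.05,0,0,0,0.05]]' >/dev/null; python3 chk.py 13 &&
$I '[[0,0,0.05,0,0,0,0.05],[0,0,0.05,0,0,0,0.05]]' >/dev/null; python3 chk.py 13 &&
$I '[[0,0,0.04,0,0,0,0.05],[0,0,0.04,0,0,0,0.05]]'; python3 chk.py 13
```

```text
foot 0.0357 xy 0.5900 -0.2257 F -1.2 -0.9 9.8 M [-0.35  0.14  0.12]
foot 0.0356 xy 0.5897 -0.2254 F -1.2 -0.5 10.7 M [-0.2   0.38  0.16]
time_s: 12.45
position: [0.5894, -0.2251, 0.0679]
ee_rot: [[0.909, 0.416, 0.002], [0.416, -0.909, -0.001], [0.002, 0.002, -1.0]]
contact_force: [-2.5, -0.4, 11.8]
width: 0.0595
grip_force: 40.0
foot 0.0356 xy 0.5894 -0.2251 F -2.5 -0.4 11.8 M [0.09 0.6  0.22]
```

The resistance has risen to 0.22 N m at 1.09 rad, so it's at the stop. A touch more, then I'll raise it gently until the lugs bear on the lips, open and retreat.

```bash
I="python3 -m inch"; 
$I '[[0,0,0.02,0,0,0,0.05],[0,0,0.02,0,0,0,0.05]]' >/dev/null; python3 chk.py 14
$I '[[0,0,0,0,0,-0.0006,0.05],[0,0,0,0,0,-0.0012,0.05],[0,0,0,0,0,-0.0012,0.05]]' >/dev/null; python3 chk.py 14
$I '[[0,0,0,0,0,0,0.092],[0,0,0,0,0,0,0.092],[0,0,0,0,0,0,0.092],[0,0,0,0,0,0,0.092],[0,0,0,0,0,0,0.092],[0,0,0,0,0,0,0.092]]' >/dev/null;python3 chk.py 14
$I '[[0,0,0,0,0,-0.02,0.092],[0,0,0,0,0,-0.05,0.092],[0,0,0,0,0,-0.08,0.092],[0,0,0,0,0,-0.11,0.092],[0,0,0,-0.02,0,-0.14,0.092],[0,0,0,-0.04,0,-0.15,0.092],[0,0,0,-0.04,0,-0.15,0.092],[0,0,0,-0.04,0,-0.15,0.092]]'
python3 - <<'E'
from h import *
import pickle
D={n:grab(n) for n in("side","wrist")};pickle.dump(D,open("d3.pkl","wb"))
w=D["wrist"];u=proj(w,[.589,-.2253,.1]);s=proj(D["side"],[.589,-.2253,.06]);print(u,s)
def crop(i,u,v,r):
    u,v=int(u),max(int(v),r);return cv2.resize(i[v-r:v+r,u-r:u+r,::-1],(400,400),interpolation=cv2.INTER_CUBIC)
cv2.imwrite("pics/end.png",np.clip(np.hstack([crop(w["img"],*u,65),crop(D["side"]["img"],*s,36)])*1.5,0,255).astype(np.uint8))
E
```

```text
foot 0.0356 xy 0.5893 -0.2250 F -3.4 0.2 11.9 M [0.11 0.81 0.3 ]
foot 0.0361 xy 0.5891 -0.2248 F -0.9 1.1 6.6 M [0.02 0.32 0.25]
foot 0.0352 xy 0.5882 -0.2249 F -0.2 1.6 -1.0 M [0.04 0.07 0.03]
time_s: 14.03
position: [0.5513, -0.2418, 0.2186]
ee_rot: [[0.918, 0.398, 0.001], [0.398, -0.918, -0.001], [0.001, 0.001, -1.0]]
contact_force: [0.4, 0.6, -0.5]
width: 0.0917
grip_force: 0.0
[254.18456774 141.27942342] [264.33710631 132.576525  ]
```

View pics/end.png

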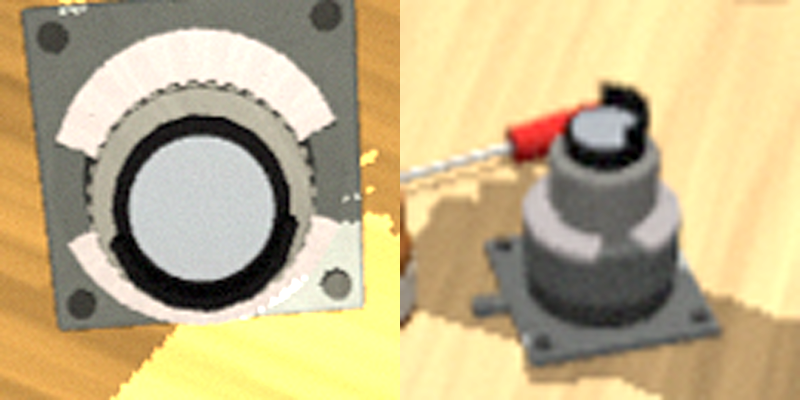

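The final view shows the hood ends at (115,240) and (293,218), within about 3° of square to the flange. The beam faces the tab, the gaps are empty with the lugs under the lips, and the lamp stands upright. Handing in.

```bash
python3 -c "
from workcell import order;print(order.finish_job())"
```

```text
the job is handed in; nothing more can be done
None
```

I handed the job in with the lamp locked in the base, its ring turned to the stop and its beam within about 3° of the pointer; no verdict came back.

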